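Bolt the rack down, then draw a tube and hold it to the reader

TASK

The spring fingers in this rack's wells grip so tightly that the rack would come up with a tube, so first slide the dock's barrel bolt fully home through the rack's keeper. Then draw the tube nearest the barcode reader straight up out of its well, tip it over parallel to the slope of the reader's window, cap end uppermost and its label (the side that faces the reader's end of the rack) toward the glass, and hold it there, centred over the window about 8 cm off the glass. The program finishes while the gripper is still holding the tube up there, clear of everything; leave the bolt home, the rack down on its dock, the other two tubes in their wells and the things around undisturbed.

Things in the scene. Friction and masses are not known exactly. Their poses are not given: they have to be found in the camera images.
- bolt (a joint): slide of the steel barrel bolt on the front of the dock, in m: 0 drawn fully back, 0.038 fully home against its stop. It slides along the dock's +x axis (away from the robot); friction about 1.5 N. The tip enters the keeper at about 0.012.
- bolt_knob (a point): middle of the head of the bolt's upright steel knob, 60 mm over the bench: cylinder 13.6 mm across, 22 mm tall, on a thinner neck; knob's top 11 mm above, head's lower edge 12 mm below. Moves with the bolt, axes as the dock's. The guide loops before and behind its path are 34 mm high. With the bolt home the tube to be drawn (106 mm high) stands 60 mm along +x, 15 mm along +y.
- dock: L-shaped aluminium plate 10 mm thick fixed on the bench: x from -16 to 52 mm, 184 mm wide, with a 44 mm wide tongue under the bolt to x = -114 mm; origin on its underside, x away from the robot along the bolt, y along the row of wells toward the reader. The rack stands on it between low lips with its centre at x = 22 mm. The bolt's axis lies at y = 45 mm, 26 mm over the bench.
- rack: loose white tube rack, 0.26 kg, 44 (x) x 160 (y) x 50 mm tall, wells at y = -60, -30, 0, 30, 60 mm; origin at the centre of its underside, 10 mm over the bench, axes as the dock's; deck top 60 mm over the bench. The keeper is a steel sleeve 10 mm wide inside on the lower deck at y = 45 mm, which the bolt enters along x. Spring fingers hold each tube with 4 to 7 N of friction.
- sample_mid (a point): centre, half-way up, of the tube to be read, in the well at y = 60 mm nearest the reader. Round capped tube 90 mm long, 15 g; z runs from foot to cap, x out through the middle of the label. Body 12.4 mm across, cap 15.6 mm across over the top 21 mm (24 to 45 mm above this point). Foot 16 mm, cap top 106 mm over the bench at first; it leaves the deck after 45 mm.
- sample_foot (a point): the bottom end of that tube, 45 mm below its centre; axes as the tube's own.
- tube_mid_mid (a point): centre, half-way up, of a second tube of the same make, in the middle well (y = 0): stays where it is.
- tube_end_mid (a point): centre, half-way up, of a third tube, in the far well (y = -60 mm): stays where it is.
- reader_window: the barcode reader's window: flat face 96 mm (along the slope) x 78 mm of the grey reader head, leaning back so that its slope is 40 degrees from upright; origin at the centre of the face, 108 mm over the bench; x points up the slope, y across the window, z straight out of the glass. The head is 45 mm thick and its top edge is 145 mm over the bench ; round foot 104 mm across. Fixed.
- pipette: white adjustable pipette 221 mm long lying on the bench, bystander; origin on its underside
- cream_jar: white screw-top jar, 61 mm across, 82 mm tall, bystander; origin at the centre of its underside
- tape_roll: roll of brown tape lying flat, 92 mm across, 48 mm tall, bystander; origin at the centre of its underside
- carton: small carton 55 x 85 x 45 mm, bystander; origin at the centre of its underside
Not all that is in view belongs to the job. Leave any red look-alike of the part that bears reader_window alone.

How it is judged:
By the outcome, as a careful person would: the job done as asked, in the order asked, and still so for the second after the job is handed in, while the arm keeps its last pose, push and grip.
It also fails if it takes over 45 s, if anything falls off the work surface, if the arm or the gripper's body presses on something with over 40 N, if the wrist force passes 120 N, or if a joint passes its speed limit or range.

ROBOT

A 7-joint arm with a two-finger parallel gripper is mounted at the origin on a cart in front of the work surface, level with it; the furniture and walls round the work are solid. World frame = base frame: x ahead of the robot, y to its left, z up, the work surface at z = 0. Lengths are in m, angles in rad, forces in N, time in s.
With the tool pointing down it reaches from about 0.425 to 0.875 m from the base axis. Payload 4.7 kg.
Tool frame: the origin (TCP) lies midway between the tips of the shut fingers; the grasp point (between the pads) lies 19 mm behind it (grasp_offset is the distance from the TCP to the grasp point, in m); y points along the fingers, z is the direction in which the jaws open and shut, and the axes are right-handed (so a half turn about y gives the same grasp; the last joint's range is limited). The gripper opens to 87 mm and grips with 3 to 60 N. Pads are 19 mm wide; open, the fingers measure 117 mm over their backs; the gripper's body (75 mm by 190 mm) begins 51 mm behind the grasp point.
Start: joints at [-1.091, 0.321, -0.07, 1.45, 0.023, 1.371, -0.057], TCP at [0.292, 0.581, 0.223] pointing down, gripper open.
Joint ranges: [-2.86, 2.86], [-0.3, 2.09], [-1.38, 1.24], [0.06, 2.45], [-1.56, 4.7], [0.09, 2.05], [-2.69, 2.69]. Speed limits (rad/s): [2.57, 2.57, 3.14, 3.14, 3.14, 3.14, 3.14].

INTERFACE

Orientations are given as a 3x3 rotation matrix whose columns are the frame's x, y, z axes.
In Python, from rig import * gives the robot as it stands.
- The arm moves only by the tool play_rows, never from a script. Its argument "steps" is a list of rows, each a list of 7 numbers: the shift along the tool's x, y, z scaled (see below), then the turn, a rotation vector about the tool's x, y, z scaled (see below), then the opening in per cent of the stroke, from 0 (shut) to 100 (fully open). A call has 1 to 10 rows; each row shifts and turns the pose as measured when the row begins, along the tool's axes as they then stand; what a row does not reach is not made up. The controller multiplies each number of a shift by 300 mm and each number of a turn by 90 degrees. A row lasts 1/10 s, in which the tool goes at most 50 mm and 8.59 degrees, less where a joint would pass 70% of its speed; a pose out of reach is approached as far as the arm can. A call with a number of a shift or a turn outside -1 to 1 is refused whole. A call with a gripper value outside its range is refused whole. The fingers move at their own pace and stop on an object; "newtons" is the grip in N (left out, the last holds). Time passes only in rows, so rows that do not move let the fingers close. It gives the time, the measured TCP pose, the force and the opening at its end, in the units of the state.
- get_obs(): the state, without advancing time (a new reading comes with each control period).
- snapshot(name): name is "scene" or "top"; returns the picture (480x640x3 uint8, blue, green, red); there is no depth.
- calibration(name): a dict with "vfov" (degrees; the focal length in pixels is half the picture's height over the tangent of half this angle, whatever the lens; pixels are square), "cx", "cy" (the principal point, pixels), "extrinsics" (4x4, takes a point from world to camera coordinates). Camera axes: x right, y down, z forward; pixel columns grow to the right and rows downward; lengths in m; the calibration is good to about 2 mm. A picture is of the moment at which its call begins. calibration takes no time and is no camera call.
- finish_job(): hands the job in, once; it reports no verdict.
The state is a dict: "clock": time; "qpos": joint angles; "joint_velocities": joint speeds; "tau": joint torques, N m; "tool_pos": TCP position; "orientation": TCP orientation; "ft_force": force on the tool from outside, world axes, zero at the start; "torque": the same for the moment, N m; "opening": opening from 0.0 (shut) to 1.0 (fully open).
Only numpy, scipy, OpenCV 4.12 (cv2) and the standard library are available. Lean on these libraries where they do the work, as an engineer would, in place of code of your own. Each camera call takes 0.05 s, during which the arm holds its last target.

## Working session

There is one attempt and no reset: what is moved stays moved. The work goes in short steps, Python scripts to look and compute and a tool call to move; the robot and the scene stay as the last step left them, time stands still between calls to the robot, and variables do not carry over. Pictures are saved under pics/ and viewed, and the job is handed in when it is done.

Besides the shell and the picture viewer there is one more tool, called after "Request:" as name([rows], argument=value, ...), one row to a line, values as JSON. play_rows: Moves the arm, as the interface text tells. Its arguments: {"type":"object","properties":{"steps":{"type":"array","items":{"type":"array","items":{"type":"number"}}},"newtons":{"type":"number"}},"required":["steps"]}

```bash
ls; mkdir -p pics
python3 - <<'E'
from rig import *
import cv2, numpy as np
o=get_obs(); print({k:np.round(v,3).tolist() for k,v in o.items()})
for n in("scene","top"):
    cv2.imwrite(f"pics/{n}0.png",snapshot(n)); c=calibration(n); print(n,c["vfov"],c["cx"],c["cy"],np.round(c["extrinsics"],4).tolist(), c.keys())
E
```

```text
pics
{'clock': 0.0, 'qpos': [-1.091, 0.322, -0.07, 1.452, 0.023, 1.371, -0.057], 'joint_velocities': [0.001, 0.001, 0.0, -0.001, 0.002, -0.0, 0.0], 'tau': [0.0, -49.129, -0.404, -31.253, -0.064, 0.044, 0.0], 'tool_pos': [0.292, 0.58, 0.221], 'orientation': [[0.893, -0.001, 0.449], [-0.449, -0.002, 0.893], [0.0, -1.0, -0.002]], 'ft_force': [0.337, 0.302, 0.089], 'torque': [0.027, 0.007, -0.001], 'opening': 0.999}
scene 56.78758214835806 321.26211860957284 241.0198043396709 [[0.4498, -0.8931, 0.0022, -0.3088], [-0.6183, -0.3132, -0.7209, 0.4343], [0.6445, 0.3228, -0.6931, 0.9337], [0.0, 0.0, 0.0, 1.0]] dict_keys(['vfov', 'cx', 'cy', 'extrinsics'])
top 54.86301350595357 316.9851548874844 239.02666992024402 [[-0.0243, -0.9995, -0.0224, -0.0006], [-0.9969, 0.0259, -0.0737, 0.6071], [0.0743, 0.0206, -0.997, 1.1985], [0.0, 0.0, 0.0, 1.0]] dict_keys(['vfov', 'cx', 'cy', 'extrinsics'])
```

View pics/scene0.png

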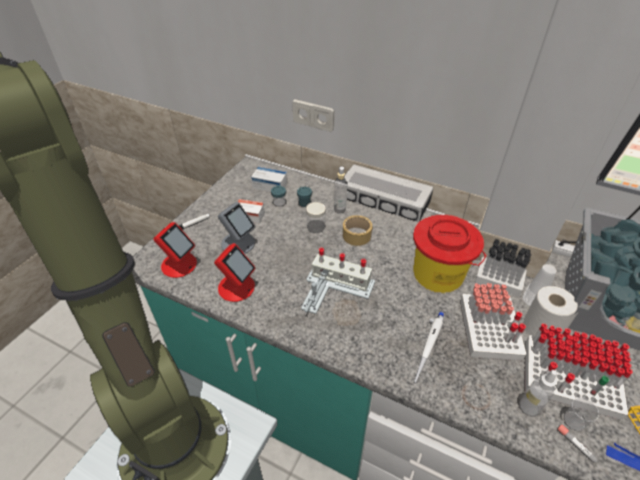

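View pics/top0.png

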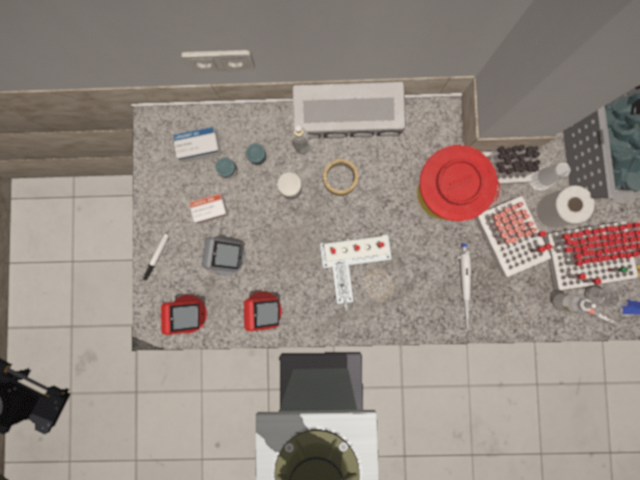

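Candidates for the reader: grey head at scene (238,222)/top (224,253); red look-alikes are at scene (178,248) and (236,272). Tubes: three red caps at scene (321,252), (343,258) and (367,263), in the white rack. The other red-capped racks on the right are clutter. I choose the grey head and the leftmost cap nearest it, and I'll check them in a close crop.

Run:
```python
import cv2, numpy as np
a=cv2.imread("pics/scene0.png"); b=cv2.imread("pics/top0.png")
cv2.imwrite("pics/c1.png",cv2.resize(a[235:320,290:390],None,fx=8,fy=7,interpolation=cv2.INTER_CUBIC)[:600])
cv2.imwrite("pics/c2.png",cv2.resize(b[225:312,310:400],None,fx=8,fy=6.8,interpolation=cv2.INTER_CUBIC)[:600])
r=np.hstack([cv2.resize(a[195:265,210:270],(400,467),interpolation=cv2.INTER_CUBIC),cv2.resize(b[225:285,195:255],(400,467),interpolation=cv2.INTER_CUBIC)])
cv2.imwrite("pics/c3.png",r)
```

```text
(no output)
```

View pics/c1.png

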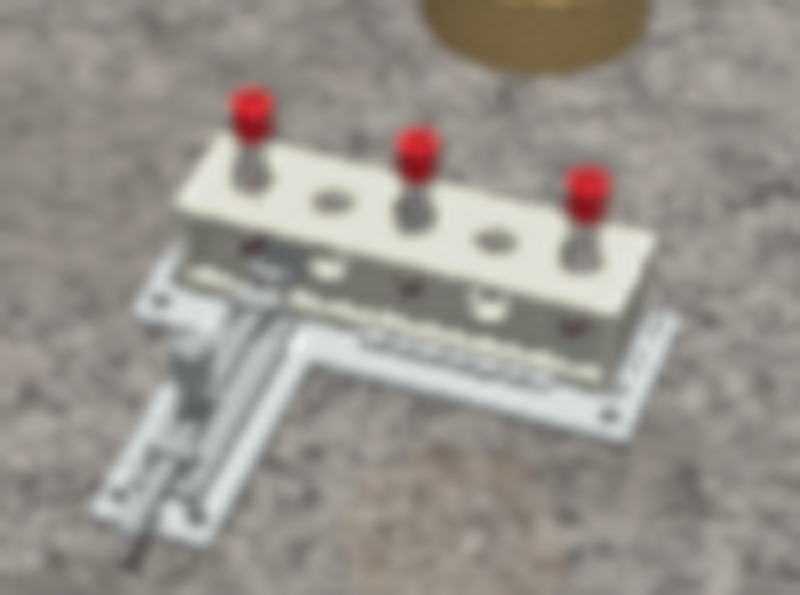

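View pics/c2.png

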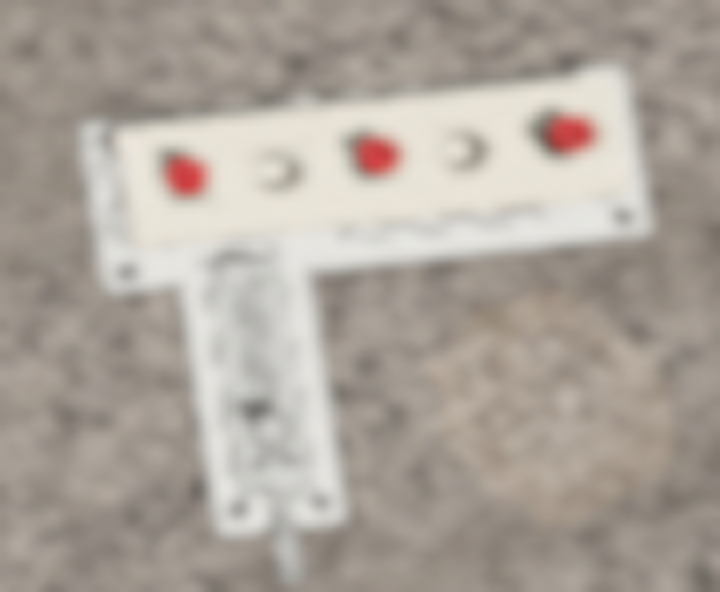

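View pics/c3.png

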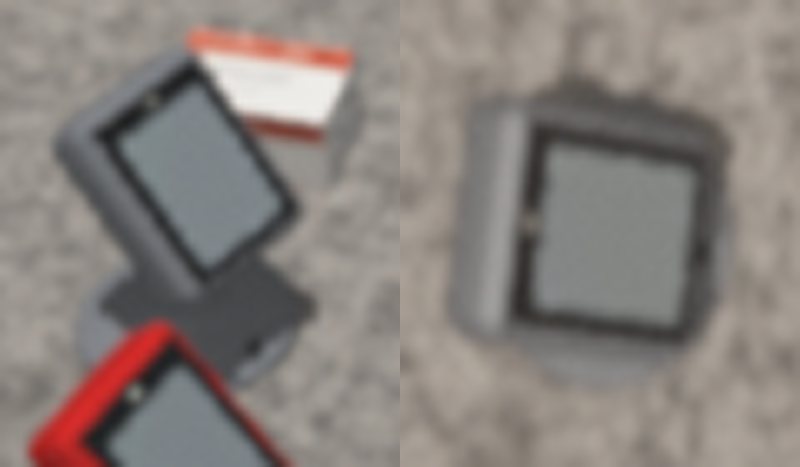

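Checked: the grey reader's window is clear in both views. The sample tube is the cap at scene (321,252) and top (333,251). The bolt knob is near scene (314,288) and top (342,285). Next I'll triangulate.

```bash
cat > h.py <<'E'
import cv2, numpy as np
from rig import *
C={n:calibration(n) for n in("scene","top")}
def cam(n):
    c=C[n];f=240/np.tan(np.radians(c["vfov"]/2));E=np.array(c["extrinsics"]);return f,c["cx"],c["cy"],E[:3,:3],E[:3,3]
def ray(n,uv):
    f,cx,cy,R,t=cam(n);d=R.T@np.array([(uv[0]-cx)/f,(uv[1]-cy)/f,1]);return -R.T@t,d/np.linalg.norm(d)
def proj(n,p):
    f,cx,cy,R,t=cam(n);q=R@np.asarray(p)+t;return np.array([f*q[0]/q[2]+cx,f*q[1]/q[2]+cy])
def onplane(n,uv,z):
    o,d=ray(n,uv);return o+d*(z-o[2])/d[2]
def tri(us,ut):
    o1,d1=ray("scene",us);o2,d2=ray("top",ut)
    s=np.linalg.lstsq(np.c_[d1,-d2],o2-o1,rcond=None)[0]
    a=o1+s[0]*d1;b=o2+s[1]*d2;return (a+b)/2,np.linalg.norm(a-b)
def blobs(m,off,amin):
    n,l,s,c=cv2.connectedComponentsWithStats(m.astype(np.uint8));return [(c[i]+off,s[i,4]) for i in range(1,n) if s[i,4]>=amin]
E
python3 - <<'E'
from h import *
a=cv2.imread("pics/scene0.png"); b=cv2.imread("pics/top0.png")
def red(i,x0,x1,y0,y1):
    q=i[y0:y1,x0:x1].astype(int);w=np.clip(q[:,:,2]-np.maximum(q[:,:,0],q[:,:,1])-25,0,None)
    m=w>15;n,l=cv2.connectedComponents(m.astype(np.uint8));r=[]
    for k in range(1,n):
        yy,xx=np.where(l==k)
        if len(yy)<6: continue
        ww=w[yy,xx];r.append((np.array([(xx*ww).sum(),(yy*ww).sum()])/ww.sum()+[x0,y0],len(yy)))
    return sorted(r,key=lambda t:t[0][0])
S=red(a,310,380,240,280);T=red(b,320,395,235,262)
for s in S: print("S",s[0].round(2),s[1])
for s in T: print("T",s[0].round(2),s[1])
for s,t in zip(S,T): print(*[np.round(v,4) for v in tri(s[0],t[0])])
# knob rough
print("knob",tri((314.4,288.0),(341.9,285.3)))
# scaled gray of window masks
for n,i,(x0,x1,y0,y1) in(("scene",a,(215,262,200,245)),("top",b,(205,248,232,280))):
    q=i[y0:y1,x0:x1].astype(int); g=q.mean(2); 
    m=((q[:,:,0]-q[:,:,2])>3)&(g>90)&(g<150)
    n_,l,s,c=cv2.connectedComponentsWithStats(m.astype(np.uint8)); k=1+np.argmax(s[1:,4])
    cn=max(cv2.findContours((l==k).astype(np.uint8),0,1)[0],key=cv2.contourArea)
    print(n,s[k],c[k]+[x0,y0],cv2.boxPoints(cv2.minAreaRect(cn))+[x0,y0], cv2.approxPolyDP(cn,3,True)[:,0]+[x0,y0])
E
```

```text
S [321.02 250.49] 42
S [341.74 256.08] 42
S [363.04 261.78] 45
T [332.82 250.44] 28
T [356.74 247.46] 28
T [380.85 244.22] 31
[ 0.5721 -0.0562  0.1003] 0.0009
[ 0.578  -0.1155  0.1003] 0.0015
[ 0.5845 -0.175   0.1002] 0.0016
knob (array([ 0.48516382, -0.07883763,  0.04596422]), np.float64(0.003374789876118645))
scene [ 13   8  24  27 351] [239.79487179 220.92877493] [[226.92617512 215.75167847]
 [239.40939713 207.01342392]
 [252.79866028 226.14094162]
 [240.31543732 234.87919617]] [[238 208]
 [228 217]
 [241 234]
 [251 224]]Traceback (most recent call last):
  File "<stdin>", line 21, in <module>
    return _wrapfunc(a, 'argmax', axis=axis, out=out, **kwds)
    return bound(*args, **kwds)
ValueError: attempt to get argmax of an empty sequence
```

Run:
```python
import cv2, numpy as np
a=cv2.imread("pics/scene0.png"); b=cv2.imread("pics/top0.png")
A=cv2.resize(a[270:315,300:345],(400,400),interpolation=cv2.INTER_NEAREST)
B=cv2.resize(b[255:310,325:365],(291,400),interpolation=cv2.INTER_NEAREST)
cv2.imwrite("pics/k.png",np.hstack([A,B]))
```

```text
(no output)
```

View pics/k.png

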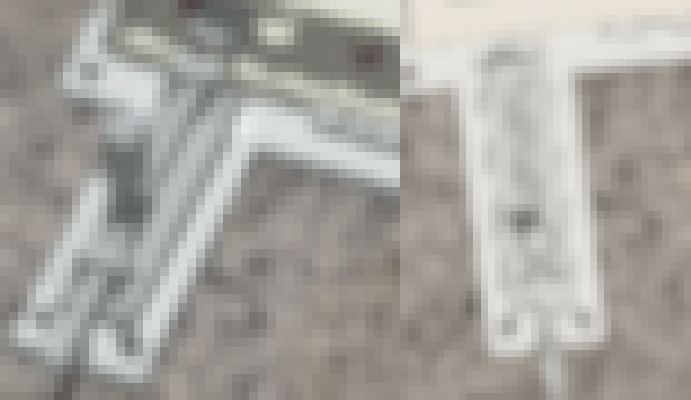

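Run:
```python
from h import *
p=np.array([.5721,-.0562,.1]);e=np.array([.5845,-.175,.1]);y=(p-e)/np.linalg.norm(p-e);x=np.array([y[1],-y[0],0]);print(x,y)
for s in(-98,-94,-90,-60):
    k=p+x*s/1e3-.015*y;k[2]=.06;print(s,k.round(4),proj("scene",k).round(1),proj("top",k).round(1))
for lx in(-16,52):
  for ly in(-92,92):
    q=p+x*(lx-22)/1e3+y*(ly-60)/1e3;q[2]=.01;print(lx,ly,q.round(4),proj("scene",q).round(1),proj("top",q).round(1))
for ly in(23,67):
    q=p+x*(-114-22)/1e3+y*(ly-60)/1e3;q[2]=.01;print(-114,ly,proj("scene",q).round(1),proj("top",q).round(1))
a=cv2.imread("pics/scene0.png"); b=cv2.imread("pics/top0.png")
print(a[283:298,306:322].mean(2).astype(int)); print(b[278:292,334:350].mean(2).astype(int))
q=b[232:280,200:252]
print(q[20,:].tolist()); print(q[::1,26].tolist())
```

```text
[0.99459682 0.10381314 0.        ] [-0.10381314  0.99459682  0.        ]
-98 [ 0.4762 -0.0813  0.06  ] [313.  287.2] [343.7 288.6]
-94 [ 0.4802 -0.0809  0.06  ] [313.5 286.2] [343.5 287.1]
-90 [ 0.4841 -0.0805  0.06  ] [314.1 285.1] [343.3 285.5]
-60 [ 0.514  -0.0773  0.06  ] [318.1 277.1] [341.7 273.7]
-16 -92 [ 0.5501 -0.2113  0.01  ] [367.9 297.1] [391.4 258.8]
-16 92 [ 0.531  -0.0283  0.01  ] [305.5 279. ] [322.5 267.7]
52 -92 [ 0.6177 -0.2043  0.01  ] [374.7 279.5] [387.8 233.5]
52 92 [ 0.5986 -0.0213  0.01  ] [314.3 262.7] [319.2 242.4]
-114 23 [315.6 312. ] [353.2 301.3]
-114 67 [300.3 307.3] [336.7 303.4]
[[142 139 126 125 138 152 167 180 186 186 182 182 178 180 163 143]
 [139 141 139 143 150 156 169 181 180 167 162 175 180 174 157 162]
 [136 144 144 149 150 139 148 162 161 144 145 171 182 164 155 178]
 [138 147 143 143 143 125 120 132 131 121 139 174 176 156 164 186]
 [147 154 150 142 138 120 107 110 109 113 142 175 166 154 177 189]
 [155 160 156 147 141 129 109 105 107 112 142 168 156 165 185 188]
 [154 160 160 156 158 152 121 107 107 116 141 156 154 178 189 183]
 [146 152 
[... 2413 characters left out ...]
], [88, 90, 95], [79, 81, 85], [86, 87, 89], [94, 95, 97], [92, 94, 96], [74, 76, 78], [59, 60, 64], [82, 83, 84], [111, 113, 112], [129, 131, 129], [134, 135, 134], [132, 135, 133], [133, 136, 134], [131, 132, 131], [133, 135, 133], [133, 135, 133], [132, 134, 132], [131, 134, 131], [132, 134, 132], [133, 135, 133], [131, 134, 132], [133, 135, 133], [132, 134, 133], [131, 134, 132], [132, 134, 132], [133, 134, 133], [133, 135, 134], [128, 129, 127], [106, 108, 107], [69, 71, 71], [61, 63, 66], [90, 91, 93], [109, 109, 112], [113, 114, 116], [124, 125, 127], [133, 132, 135], [135, 135, 138], [132, 135, 140], [133, 139, 147], [138, 147, 155], [139, 149, 158], [140, 149, 158], [141, 150, 159]]
```

```bash
cat > win.py <<'E'
from h import *
a=cv2.imread("pics/scene0.png"); b=cv2.imread("pics/top0.png"); P={}
for n,i,(x0,x1,y0,y1),seed,th in(("scene",a,(215,262,200,245),(240,221),100),("top",b,(200,252,232,280),(227,254),100)):
    q=cv2.resize(i[y0:y1,x0:x1],None,fx=8,fy=8,interpolation=cv2.INTER_CUBIC).mean(2)
    print(n,"glass",q[(seed[1]-y0)*8,(seed[0]-x0)*8])
    n_,l=cv2.connectedComponents((q>th).astype(np.uint8),connectivity=4); k=l[(seed[1]-y0)*8,(seed[0]-x0)*8]
    cn=max(cv2.findContours((l==k).astype(np.uint8),0,1)[0],key=cv2.contourArea)
    h=cv2.convexHull(cn); eps=5
    while len(ap:=cv2.approxPolyDP(h,eps,True))>4: eps+=1
    ap=ap[:,0].astype(float); c=cn[:,0].astype(float)
    L=[]
    for j in range(4):
        A,B=ap[j],ap[(j+1)%4];d=(B-A)/np.linalg.norm(B-A);t=(c-A)@d/np.linalg.norm(B-A);r=abs((c-A)@[-d[1],d[0]])
        vx,vy,px,py=cv2.fitLine(c[(t>.15)&(t<.85)&(r<8)].astype(np.float32),cv2.DIST_HUBER,0,.01,.01)[:,0]
        L.append(np.cross([px,py,1],[px+vx,py+vy,1]))
    co=[]
    for j in range(4):
        z=np.cross(L[j-1],L[j]);co.append((z[:2]/z[2]+.5)/8-.5+[x0,y0])
    P[n]=np.array(co);print(np.round(co,2).tolist(),cv2.contourArea(cn)/64)
# match: order both by angle, try cyclic shift with the least ray gap
best=None
for f in(1,-1):
  for s in range(4):
    T=np.roll(P["top"][::f],s,0);r=[tri(u,v) for u,v in zip(P["scene"],T)];g=sum(x[1] for x in r)
    if best is None or g<best[0]: best=(g,[x[0] for x in r],[x[1] for x in r])
X=np.array(best[1]);print(X.round(4),np.round(best[2],4))
c=X.mean(0);u,s,v=np.linalg.svd(X-c);nn=v[2]*np.sign(v[2][2]);print("centre",c.round(4),"normal",nn.round(3),"elev",np.degrees(np.arcsin(nn[2])),"az",np.degrees(np.arctan2(nn[1],nn[0])))
print([np.linalg.norm(X[j]-X[j-1]).round(4) for j in range(4)],[np.round(X[j]-X[j-1],4) for j in range(4)])
E
python3 win.py
```

```text
scene glass 132.33333333333334
[[239.16, 207.12], [252.09, 225.62], [240.32, 234.71], [227.5, 216.19]] 330.28125
top glass 132.0
[[217.41, 243.2], [238.79, 246.58], [236.27, 266.23], [214.23, 263.62]] 443.3984375
[[0.5947 0.2223 0.1332]
 [0.5884 0.1801 0.0828]
 [0.5389 0.1872 0.0842]
 [0.5461 0.2299 0.1326]] [0.0003 0.0002 0.001  0.001 ]
centre [0.567  0.2049 0.1082] normal [-0.107 -0.747  0.656] elev 41.0115908416602 az -98.13633350409535
[np.float64(0.0492), np.float64(0.066), np.float64(0.0501), np.float64(0.065)] [array([ 0.0486, -0.0077,  0.0005]), array([-0.0062, -0.0422, -0.0504]), array([-0.0495,  0.0072,  0.0014]), array([0.0071, 0.0427, 0.0485])]
```

Window centre measured at (0.567, 0.205, 0.108), normal azimuth about -98.4°, elevation about 41° against the 40° given. The sample cap, row direction and dock corners all agree with the text. I'll write a planning helper and go to the knob.

```bash
cat > plan.py <<'E'
from h import *
from scipy.spatial.transform import Rotation as R, Slerp
def ori(az_z, tilt_up=None):
    a=np.radians(az_z); z=np.array([np.cos(a),np.sin(a),0]); y=np.array([0,0,-1.]) if tilt_up is None else -np.asarray(tilt_up,float)
    return np.c_[np.cross(y,z),y,z]
def st():
    o=get_obs();p=np.array(o["tool_pos"]);Q=np.array(o["orientation"])
    print("t",round(o["clock"],2),"p",p.round(4),"az_z",round(np.degrees(np.arctan2(Q[1,2],Q[0,2])),2),"y",Q[:,1].round(3),"zz",round(Q[2,2],3),"op",round(o["opening"]*87,1),"F",np.round(o["ft_force"],2),"q",np.round(o["qpos"],2)); return o,p,Q
def plan(n,p1,Q1,p0=None,Q0=None,g=100,show=True):
    if p0 is None: _,p0,Q0=st()
    S=Slerp([0,1],R.from_matrix([Q0,Q1])); out=[]
    for i in range(n):
        A=S(i/n).as_matrix();B=S((i+1)/n).as_matrix()
        d=A.T@((np.asarray(p1)-p0)/n)/.3; w=R.from_matrix(A.T@B).as_rotvec()/(np.pi/2)
        out.append([round(float(v),4) for v in (*d,*w)]+[g])
    print(str(out).replace(" ","")); return out
E
python3 - <<'E'
from plan import *
_,p,Q=st(); Q1=ori(95.95); S=Slerp([0,1],R.from_matrix([Q,Q1])); m=S(.5).as_matrix()
pm=np.array([.46,.25,.24]); plan(9,pm,m,p,Q,60); plan(9,[.4785,-.081,.13],Q1,pm,m,60)
E
```

```text
t 0.1 p [0.2917 0.5803 0.2216] az_z 63.32 y [-0.001 -0.002 -1.   ] zz -0.002 op 86.9 F [-0.07  0.84 -0.25] q [-1.09  0.32 -0.07  1.45  0.02  1.37 -0.06]
[[0.1106,-0.0067,-0.0813,0.0001,-0.0201,-0.0,60],[0.108,-0.0067,-0.0848,0.0001,-0.0201,-0.0,60],[0.1053,-0.0067,-0.0882,0.0001,-0.0201,-0.0,60],[0.1024,-0.0067,-0.0914,0.0001,-0.0201,-0.0,60],[0.0995,-0.0067,-0.0946,0.0001,-0.0201,-0.0,60],[0.0964,-0.0067,-0.0977,0.0001,-0.0201,-0.0,60],[0.0933,-0.0067,-0.1007,0.0001,-0.0201,-0.0,60],[0.09,-0.0067,-0.1036,0.0001,-0.0201,-0.0,60],[0.0867,-0.0067,-0.1064,0.0001,-0.0201,-0.0,60]]
[[0.0288,0.0408,-0.1193,0.0001,-0.0201,-0.0,60],[0.025,0.0408,-0.1202,0.0001,-0.0201,-0.0,60],[0.0212,0.0408,-0.1209,0.0001,-0.0201,-0.0,60],[0.0174,0.0408,-0.1215,0.0001,-0.0201,-0.0,60],[0.0135,0.0408,-0.122,0.0001,-0.0201,-0.0,60],[0.0096,0.0408,-0.1224,0.0001,-0.0201,-0.0,60],[0.0058,0.0408,-0.1226,0.0001,-0.0201,-0.0,60],[0.0019,0.0408,-0.1228,0.0001,-0.0201,-0.0,60],[-0.002,0.0408,-0.1228,0.0001,-0.0201,-0.0,60]]
```

Request:
play_rows([
  [0.11, -0.007, -0.081, 0, -0.02, 0, 60],
  [0.108, -0.007, -0.085, 0, -0.02, 0, 60],
  [0.105, -0.007, -0.088, 0, -0.02, 0, 60],
  [0.102, -0.007, -0.091, 0, -0.02, 0, 60],
  [0.1, -0.007, -0.095, 0, -0.02, 0, 60],
  [0.096, -0.007, -0.098, 0, -0.02, 0, 60],
  [0.093, -0.007, -0.1, 0, -0.02, 0, 60],
  [0.09, -0.007, -0.104, 0, -0.02, 0, 60],
  [0.087, -0.007, -0.106, 0, -0.02, 0, 60],
])

```text
clock: 1.0
tool_pos: [0.4608, 0.2446, 0.2348]
orientation: [[0.988, -0.009, 0.156], [-0.156, -0.005, 0.988], [-0.008, -1.0, -0.007]]
ft_force: [-0.0, -0.5, 0.1]
opening: 0.6
```

Run:
```python
from plan import *
plan(10,[.4785,-.081,.15],ori(95.95),g=60)
```

```text
t 1.0 p [0.4608 0.2446 0.2348] az_z 81.02 y [-0.009 -0.005 -1.   ] zz -0.007 op 52.2 F [-0.01 -0.51  0.12] q [-0.68  0.05  0.15  1.75 -0.01  1.36  0.88]
[[0.023,0.0288,-0.1061,0.0004,-0.0166,-0.0006,60],[0.0202,0.0287,-0.1067,0.0004,-0.0166,-0.0006,60],[0.0174,0.0287,-0.1072,0.0004,-0.0166,-0.0006,60],[0.0146,0.0287,-0.1076,0.0004,-0.0166,-0.0006,60],[0.0117,0.0286,-0.108,0.0004,-0.0166,-0.0006,60],[0.0089,0.0286,-0.1082,0.0004,-0.0166,-0.0006,60],[0.006,0.0285,-0.1085,0.0004,-0.0166,-0.0006,60],[0.0032,0.0284,-0.1086,0.0004,-0.0166,-0.0006,60],[0.0003,0.0284,-0.1086,0.0004,-0.0166,-0.0006,60],[-0.0025,0.0283,-0.1086,0.0004,-0.0166,-0.0006,60]]
```

Request:
play_rows([
  [0.023, 0.029, -0.106, 0, -0.017, 0, 60],
  [0.02, 0.029, -0.107, 0, -0.017, 0, 60],
  [0.017, 0.029, -0.107, 0, -0.017, 0, 60],
  [0.015, 0.029, -0.108, 0, -0.017, 0, 60],
  [0.012, 0.029, -0.108, 0, -0.017, 0, 60],
  [0.009, 0.029, -0.108, 0, -0.017, 0, 60],
  [0.006, 0.029, -0.108, 0, -0.017, 0, 60],
  [0.003, 0.028, -0.109, 0, -0.017, 0, 60],
  [0, 0.028, -0.109, 0, -0.017, 0, 60],
  [-0.002, 0.028, -0.108, 0, -0.017, 0, 60],
])

```text
clock: 2.0
tool_pos: [0.4796, -0.0971, 0.1459]
orientation: [[0.993, -0.009, -0.117], [0.117, -0.004, 0.993], [-0.009, -1.0, -0.003]]
ft_force: [1.0, 0.6, -0.5]
opening: 0.604
```

Run:
```python
from plan import *
plan(3,[.4785,-.081,.10],ori(95.95),g=60)
cv2.imwrite("pics/s1.png",cv2.resize(snapshot("scene")[200:320,260:400],(700,600),interpolation=cv2.INTER_CUBIC))
```

```text
t 2.0 p [ 0.4796 -0.0971  0.1459] az_z 96.73 y [-0.009 -0.004 -1.   ] zz -0.003 op 52.5 F [ 0.99  0.56 -0.51] q [-0.34  0.03  0.49  1.95 -0.01  1.17  1.85]
[[0.0013,0.0509,0.0181,0.0007,0.0029,-0.002,60],[0.0011,0.0509,0.018,0.0007,0.0029,-0.002,60],[0.0009,0.0509,0.018,0.0007,0.0029,-0.002,60]]
```

View pics/s1.png

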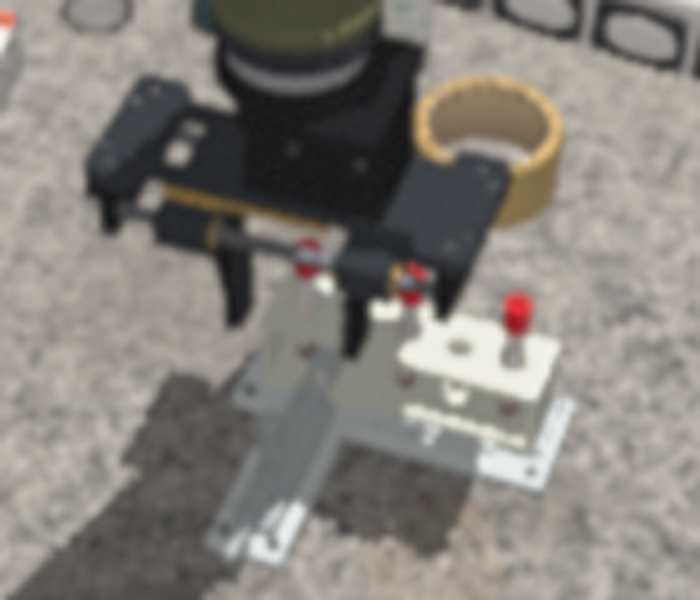

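Request:
play_rows([
  [0, 0.04, 0.018, 0, 0.003, -0.002, 60],
  [0, 0.04, 0.018, 0, 0.003, -0.002, 60],
  [0, 0.03, 0.018, 0, 0.003, -0.002, 60],
  [0, 0, 0, 0, 0, 0, 60],
])

```text
clock: 2.45
tool_pos: [0.4749, -0.0892, 0.1087]
orientation: [[0.996, -0.003, -0.091], [0.091, -0.008, 0.996], [-0.004, -1.0, -0.007]]
ft_force: [-0.0, -0.4, 0.3]
opening: 0.603
```

Run:
```python
from plan import *
plan(4,[.4785,-.081,.044],ori(95.95),g=60)
```

```text
t 2.45 p [ 0.4749 -0.0892  0.1087] az_z 95.22 y [-0.003 -0.008 -1.   ] zz -0.007 op 52.5 F [-0.   -0.38  0.3 ] q [-0.35  0.05  0.49  2.01 -0.02  1.09  1.81]
[[0.0039,0.0538,0.0069,0.0011,-0.002,-0.0006,60],[0.0038,0.0539,0.0068,0.0011,-0.002,-0.0006,60],[0.0038,0.0539,0.0067,0.0011,-0.002,-0.0006,60],[0.0038,0.0539,0.0066,0.0011,-0.002,-0.0006,60]]
```

Request:
play_rows([
  [0.006, 0.03, 0.014, 0.001, -0.002, 0, 60],
  [0.006, 0.05, 0.014, 0.001, -0.002, 0, 60],
  [0.004, 0.05, 0, 0.001, -0.002, 0, 60],
  [0, 0.05, 0, 0.001, 0, 0, 60],
  [0, 0.03, 0, 0, 0, 0, 60],
  [0, 0, 0, 0, 0, 0, 60],
])

```text
clock: 3.05
tool_pos: [0.4813, -0.0754, 0.0432]
orientation: [[0.994, -0.0, -0.109], [0.109, 0.0, 0.994], [-0.0, -1.0, 0.0]]
ft_force: [0.1, -1.0, 0.4]
opening: 0.597
```

Run:
```python
from plan import *
plan(2,[.4785,-.081,.044],ori(95.95),g=60)
```

```text
t 3.05 p [ 0.4813 -0.0754  0.0432] az_z 96.25 y [-0.  0. -1.] zz 0.0 op 52.0 F [ 0.07 -0.96  0.4 ] q [-0.34  0.16  0.47  2.06 -0.09  0.95  1.86]
[[-0.0056,-0.0013,-0.0088,-0.0001,0.0016,-0.0001,60],[-0.0056,-0.0013,-0.0088,-0.0001,0.0016,-0.0001,60]]
```

Close the fingers gently after centring in y.

Request:
play_rows([
  [-0.004, 0, -0.018, 0, 0, 0, 40],
  [0, 0, 0, 0, 0, 0, 30],
  [0, 0, 0, 0, 0, 0, 15],
  [0, 0, 0, 0, 0, 0, 0],
  [0, 0, 0, 0, 0, 0, 0],
  [0, 0, 0, 0, 0, 0, 0],
], newtons=10)

```text
clock: 3.65
tool_pos: [0.4827, -0.0808, 0.0457]
orientation: [[0.994, 0.004, -0.109], [0.109, 0.001, 0.994], [0.004, -1.0, 0.001]]
ft_force: [0.5, 1.8, -0.9]
opening: 0.149
```

Run:
```python
from plan import *
st()
```

```text
t 3.65 p [ 0.4827 -0.0808  0.0457] az_z 96.25 y [ 0.004  0.001 -1.   ] zz 0.001 op 12.9 F [ 0.52  1.84 -0.88] q [-0.33  0.15  0.48  2.06 -0.09  0.95  1.87]
```

Request:
play_rows([
  [0.018, 0, 0, 0, 0, 0, 0],
  [0.018, 0, 0, 0, 0, 0, 0],
  [0.018, 0, 0, 0, 0, 0, 0],
  [0.018, 0, 0, 0, 0, 0, 0],
])

```text
clock: 4.05
tool_pos: [0.504, -0.0785, 0.0456]
orientation: [[0.994, 0.001, -0.109], [0.109, 0.002, 0.994], [0.001, -1.0, 0.002]]
ft_force: [-1.9, -0.4, 1.8]
opening: 0.151
```

Run:
```python
from plan import *
st()
```

```text
t 4.05 p [ 0.504  -0.0785  0.0456] az_z 96.25 y [ 0.001  0.002 -1.   ] zz 0.002 op 13.1 F [-1.85 -0.37  1.8 ] q [-0.33  0.2   0.47  2.01 -0.11  0.96  1.88]
```

Request:
play_rows([
  [0.015, 0, 0, 0, 0, 0, 0],
  [0.015, 0, 0, 0, 0, 0, 0],
  [0.012, 0, 0, 0, 0, 0, 0],
])

```text
clock: 4.35
tool_pos: [0.5178, -0.0771, 0.0455]
orientation: [[0.994, -0.0, -0.109], [0.109, 0.001, 0.994], [-0.0, -1.0, 0.001]]
ft_force: [-10.0, -0.9, 6.8]
opening: 0.149
```

Run:
```python
from plan import *
st()
```

```text
t 4.35 p [ 0.5178 -0.0771  0.0455] az_z 96.27 y [-0.     0.001 -1.   ] zz 0.001 op 13.0 F [-9.96 -0.93  6.76] q [-0.33  0.23  0.47  1.97 -0.13  0.97  1.89]
```

Request:
play_rows([
  [0.012, 0, 0, 0, 0, 0, 0],
  [0.012, 0, 0, 0, 0, 0, 0],
])

```text
clock: 4.55
tool_pos: [0.5191, -0.077, 0.0446]
orientation: [[0.994, -0.015, -0.109], [0.109, 0.002, 0.994], [-0.015, -1.0, 0.003]]
ft_force: [-9.9, -0.2, 9.8]
opening: 0.151
```

Run:
```python
from plan import *
st()
```

```text
t 4.55 p [ 0.5191 -0.077   0.0446] az_z 96.24 y [-0.015  0.002 -1.   ] zz 0.003 op 13.1 F [-9.92 -0.2   9.82] q [-0.32  0.25  0.47  1.96 -0.13  0.98  1.89]
```

Request:
play_rows([
  [0.01, 0, 0, 0, 0, 0, 0],
  [0.01, 0, 0, 0, 0, 0, 0],
  [0.01, 0, 0, 0, 0, 0, 0],
], newtons=20)

```text
clock: 4.85
tool_pos: [0.5188, -0.077, 0.0444]
orientation: [[0.994, -0.037, -0.107], [0.107, 0.004, 0.994], [-0.036, -0.999, 0.008]]
ft_force: [-11.7, -0.3, 11.2]
opening: 0.153
```

Run:
```python
from plan import *
st()
```

```text
t 4.85 p [ 0.5188 -0.077   0.0444] az_z 96.14 y [-0.037  0.004 -0.999] zz 0.008 op 13.3 F [-11.65  -0.34  11.16] q [-0.32  0.26  0.47  1.94 -0.14  1.01  1.89]
```

The bolt is hard against a stop: 12 N and no motion. Now release and rise.

Request:
play_rows([
  [0, 0, 0, 0, 0, 0, 45],
  [0, 0, 0, 0, 0, 0, 45],
  [0, 0, 0, 0, 0, 0, 45],
  [0, -0.06, 0, 0, 0, 0, 45],
  [0, -0.12, 0, 0, 0, 0, 45],
  [0, -0.14, 0, 0, 0, 0, 45],
  [-0.05, -0.14, 0.1, 0, 0, 0, 45],
  [-0.05, -0.05, 0.14, 0, 0, 0, 45],
  [-0.05, 0, 0.14, 0, 0, 0, 45],
  [0, 0, 0.14, 0, 0, 0, 45],
])

```text
clock: 5.85
tool_pos: [0.4684, 0.0695, 0.2031]
orientation: [[0.995, -0.027, -0.093], [0.093, 0.003, 0.996], [-0.026, -1.0, 0.006]]
ft_force: [0.2, 0.7, -0.6]
opening: 0.446
```

Run:
```python
from plan import *
st()
for n in("scene","top"):cv2.imwrite(f"pics/{n}2.png",snapshot(n))
a=cv2.imread("pics/scene2.png");b=cv2.imread("pics/top2.png")
cv2.imwrite("pics/c4.png",np.hstack([cv2.resize(a[235:320,295:375],(400,425),interpolation=cv2.INTER_CUBIC),cv2.resize(b[230:310,315:395],(400,425),interpolation=cv2.INTER_CUBIC)]))
```

```text
t 5.85 p [0.4684 0.0695 0.2031] az_z 95.35 y [-0.027  0.003 -1.   ] zz 0.006 op 38.8 F [ 0.21  0.66 -0.65] q [-0.54 -0.03  0.34  1.89  0.    1.31  1.46]
```

View pics/c4.png

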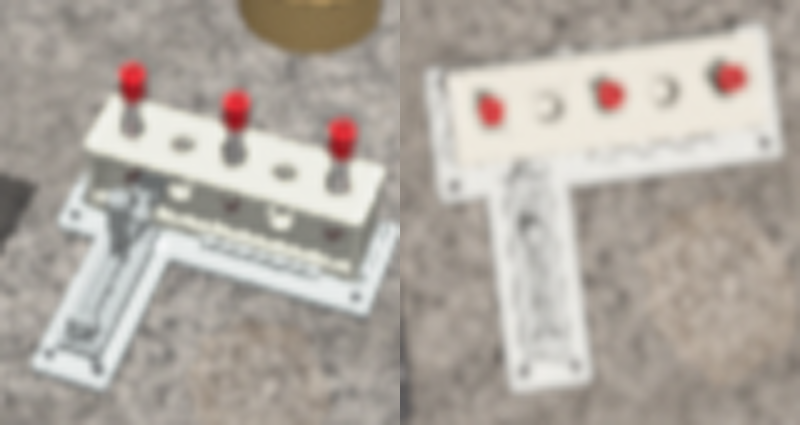

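Run:
```python
from plan import *
def dark(i,x0,x1,y0,y1,th):
    q=th-cv2.resize(i[y0:y1,x0:x1],None,fx=1,fy=1).mean(2);q=np.clip(q,0,None);yy,xx=np.mgrid[y0:y1,x0:x1];return np.round([(xx*q).sum()/q.sum(),(yy*q).sum()/q.sum()],2)
a,b=cv2.imread("pics/top0.png"),cv2.imread("pics/top2.png")
print(b[262:280,334:348].mean(2).astype(int))
u=dark(a,339,345,282,288,165);v=dark(b,337,343,268,275,165);print(u,v)
print("shift",onplane("top",v,.06)-onplane("top",u,.06))
a=cv2.imread("pics/scene2.png");q=b.astype(int)
def red(i,x0,x1,y0,y1):
    q=i[y0:y1,x0:x1].astype(int);w=np.clip(q[:,:,2]-np.maximum(q[:,:,0],q[:,:,1])-25,0,None)
    m=w>15;n,l=cv2.connectedComponents(m.astype(np.uint8));r=[]
    for k in range(1,n):
        yy,xx=np.where(l==k)
        if len(yy)<6: continue
        ww=w[yy,xx];r.append(np.array([(xx*ww).sum(),(yy*ww).sum()])/ww.sum()+[x0,y0])
    return sorted(r,key=lambda t:t[0])
for s,t in zip(red(a,310,380,240,280),red(b,320,395,235,262)): print(tri(s,t))
```

```text
[[226 220 205 177 164 175 185 190 197 201 210 222 230 232]
 [222 211 191 176 181 190 192 191 193 201 212 224 230 229]
 [224 211 193 186 199 206 205 202 203 206 213 223 230 226]
 [228 220 204 198 206 211 207 200 201 204 209 219 226 222]
 [229 220 206 202 207 208 202 194 194 202 207 214 223 222]
 [226 213 200 201 205 201 197 193 196 205 209 210 219 223]
 [224 210 198 203 203 196 191 192 198 207 210 208 217 224]
 [224 212 202 205 196 179 177 183 194 206 210 211 220 226]
 [225 218 209 204 183 154 150 160 180 200 208 213 222 227]
 [226 226 218 204 173 135 129 145 167 189 205 214 224 229]
 [226 230 222 205 173 140 145 168 180 187 199 213 224 230]
 [223 231 221 206 181 157 169 193 199 196 197 210 222 229]
 [221 228 217 204 191 175 182 201 205 198 197 206 217 225]
 [219 227 212 200 200 188 183 193 198 197 200 205 211 221]
 [217 225 209 199 204 198 184 180 187 194 202 207 208 218]
 [214 224 210 201 208 205 187 175 182 194 205 209 211 221]
 [209 224 217 209 212 207 190 177 182 193 204 210 213 222]
 [205 226 225 218 215 209 193 180 180 188 199 209 214 224]]
[341.54 284.77] [339.71 271.18]
shift [0.03449985 0.00367715 0.        ]
(array([ 0.57207027, -0.05615349,  0.10017881]), np.float64(0.0008911077043964366))
(array([ 0.57805977, -0.11549484,  0.10004695]), np.float64(0.0014646127675274558))
(array([ 0.58449939, -0.17502543,  0.10024952]), np.float64(0.0015369740973027505))
```

Run:
```python
from plan import *
a0=cv2.imread("pics/scene0.png");a=cv2.imread("pics/scene2.png")
print(a[268:292,308:328].mean(2).astype(int))
p=np.array([.5721,-.0562,.1]);x=np.array([.9946,.1038,0]);y=np.array([-.1038,.9946,0])
for s in(-98,-95,-64,-60):
  for z in(.071,.048):
    k=p+x*s/1e3-.015*y;k[2]=z;print(s,z,proj("scene",k).round(1),proj("top",k).round(1), [proj("scene",k+d*.0068).round(1).tolist() for d in(y,-y)])
A=cv2.resize(a0[275:305,300:335],(400,343),interpolation=cv2.INTER_CUBIC)
B=cv2.resize(a[262:292,303:338],(400,343),interpolation=cv2.INTER_CUBIC)
cv2.imwrite("pics/k2.png",np.hstack([A,B]))
```

```text
[[150 143 144 150 150 138 122 118 122 126 127 128 134 135 136 153 174 198
  211 219]
 [146 143 152 165 164 144 123 120 125 128 130 124 108  97  93 109 128 142
  153 169]
 [148 149 165 185 176 147 122 121 127 130 130 121  95  84  88 103 110 114
  117 124]
 [156 162 184 200 179 145 123 124 127 131 132 124 108 106 110 110 108 107
  108 110]
 [167 185 215 212 171 148 138 142 142 146 153 147 135 139 147 131 121 115
  112 112]
 [173 204 225 203 159 162 179 188 182 183 187 181 162 151 165 167 157 134
  123 114]
 [180 217 222 185 151 165 191 204 197 202 204 197 175 140 158 186 170 139
  125 116]
 [196 224 225 197 162 158 165 169 169 185 191 185 164 135 158 190 164 129
  126 130]
 [206 215 217 219 203 186 167 151 139 151 158 156 147 151 182 198 171 141
  157 177]
 [212 180 179 213 225 222 211 188 149 127 126 126 133 163 196 201 179 157
  185 216]
 [220 184 178 214 230 232 231 221 169 125 117 116 123 151 177 182 169 155
  175 202]
 [220 211 213 226 233 233 233 223 173 127 117 119 130 150 154 146 141 143
  149 160]
 [190 196 207 221 228 229 230 223 176 128 116 121 140 162 147 132 148 163
  159 
[... 808 characters left out ...]
178 185 206 210 195 174 200 228 229
  207 155]
 [174 208 228 226 216 204 199 202 187 180 200 211 205 185 183 219 231 222
  184 151]]
-98 0.071 [312.9 284.5] [343.9 288.8] [[310.5, 283.8], [315.3, 285.2]]
-98 0.048 [313.  290.2] [343.6 288.5] [[310.7, 289.5], [315.4, 290.9]]
-95 0.071 [313.4 283.7] [343.7 287.6] [[311.0, 283.0], [315.8, 284.4]]
-95 0.048 [313.4 289.4] [343.4 287.3] [[311.1, 288.7], [315.8, 290.1]]
-64 0.071 [317.6 275.5] [342.1 275.3] [[315.2, 274.8], [320.0, 276.1]]
-64 0.048 [317.6 281.1] [341.8 275.3] [[315.3, 280.4], [320.0, 281.8]]
-60 0.071 [318.1 274.4] [341.9 273.7] [[315.8, 273.7], [320.5, 275.1]]
-60 0.048 [318.2 280.1] [341.6 273.7] [[315.8, 279.4], [320.5, 280.7]]
```

View pics/k2.png

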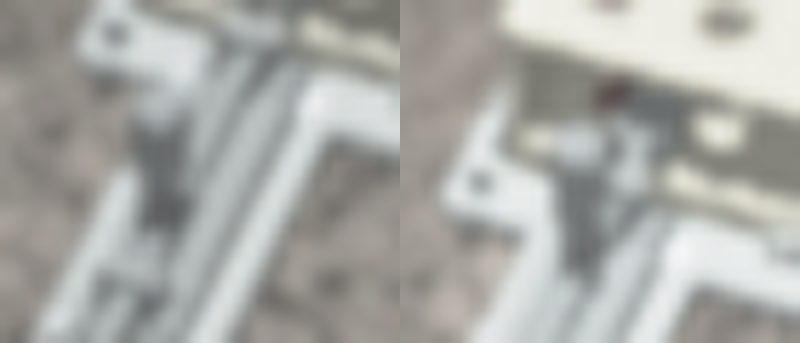

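Scene crop: the knob head is now at about (318,278), matching the predicted home (318,277). The bolt's tail no longer shows and the rack and tubes have not moved. The pixel shift of about 35 mm means it started about 3 mm in. Now the tube.

Run:
```python
from plan import *
_,p,Q=st(); Q1=ori(5.95);S=Slerp([0,1],R.from_matrix([Q,Q1]));pe=np.array([.5721,-.0562,.17])
plan(7,(p+pe)/2,S(.5).as_matrix(),p,Q,45);plan(7,pe,Q1,(p+pe)/2,S(.5).as_matrix(),45)
```

```text
t 5.95 p [0.4685 0.0755 0.2025] az_z 96.0 y [-0.027  0.005 -1.   ] zz 0.008 op 38.9 F [ 0.79  0.68 -0.43] q [-0.54 -0.03  0.33  1.89 -0.    1.31  1.46]
[[0.0215,0.0069,-0.0338,0.0007,0.0715,-0.0012,45],[0.0251,0.0069,-0.0312,0.0007,0.0715,-0.0012,45],[0.0284,0.0069,-0.0282,0.0007,0.0715,-0.0012,45],[0.0314,0.007,-0.0249,0.0007,0.0715,-0.0012,45],[0.034,0.007,-0.0212,0.0007,0.0715,-0.0012,45],[0.0361,0.0071,-0.0173,0.0007,0.0715,-0.0012,45],[0.0378,0.0071,-0.0131,0.0007,0.0715,-0.0012,45]]
[[0.039,0.0072,-0.0088,0.0007,0.0715,-0.0012,45],[0.0398,0.0072,-0.0044,0.0007,0.0715,-0.0012,45],[0.04,0.0073,0.0001,0.0007,0.0715,-0.0012,45],[0.0397,0.0074,0.0046,0.0007,0.0715,-0.0012,45],[0.0389,0.0075,0.009,0.0007,0.0715,-0.0012,45],[0.0377,0.0076,0.0133,0.0007,0.0715,-0.0012,45],[0.0359,0.0077,0.0174,0.0007,0.0715,-0.0012,45]]
```

Request:
play_rows([
  [0.021, 0.007, -0.034, 0, 0.072, -0.001, 45],
  [0.025, 0.007, -0.031, 0, 0.072, -0.001, 45],
  [0.028, 0.007, -0.028, 0, 0.072, -0.001, 45],
  [0.031, 0.007, -0.025, 0, 0.072, -0.001, 45],
  [0.034, 0.007, -0.021, 0, 0.072, -0.001, 45],
  [0.036, 0.007, -0.017, 0, 0.072, -0.001, 45],
  [0.038, 0.007, -0.013, 0, 0.072, -0.001, 45],
  [0.039, 0.007, -0.009, 0, 0.072, -0.001, 45],
  [0.04, 0.007, -0.004, 0, 0.072, -0.001, 45],
  [0.04, 0.007, 0, 0, 0.072, -0.001, 45],
])

```text
clock: 6.95
tool_pos: [0.5473, -0.0207, 0.179]
orientation: [[0.487, -0.004, 0.873], [-0.873, -0.001, 0.487], [-0.001, -1.0, -0.004]]
ft_force: [-0.2, 0.7, -0.3]
opening: 0.448
```

Run:
```python
from plan import *
plan(4,[.5721,-.0562,.16],ori(5.95),g=45)
```

```text
t 6.95 p [ 0.5473 -0.0207  0.179 ] az_z 29.14 y [-0.004 -0.001 -1.   ] zz -0.004 op 39.0 F [-0.24  0.68 -0.31] q [-0.44  0.14  0.47  1.78 -0.06  1.25  0.55]
[[0.036,0.0158,0.0037,0.0007,0.0644,-0.0001,45],[0.0354,0.0158,0.0073,0.0007,0.0644,-0.0001,45],[0.0345,0.0158,0.0108,0.0007,0.0644,-0.0001,45],[0.0332,0.0158,0.0142,0.0007,0.0644,-0.0001,45]]
```

Request:
play_rows([
  [0.036, 0.016, 0.004, 0, 0.064, 0, 45],
  [0.035, 0.016, 0.007, 0, 0.064, 0, 45],
  [0.028, 0.016, 0.01, 0, 0.06, 0, 45],
  [0.014, 0.01, 0.01, 0, 0.03, 0, 45],
  [0, 0, 0, 0, 0, 0, 45],
])

```text
clock: 7.45
tool_pos: [0.5721, -0.0539, 0.1599]
orientation: [[0.146, -0.001, 0.989], [-0.989, -0.004, 0.146], [0.004, -1.0, -0.002]]
ft_force: [0.5, -0.4, 0.4]
opening: 0.449
```

Run:
```python
from plan import *
plan(3,[.5721,-.0562,.14],ori(5.95),g=45)
```

```text
t 7.45 p [ 0.5721 -0.0539  0.1599] az_z 8.41 y [-0.001 -0.004 -1.   ] zz -0.002 op 39.0 F [ 0.48 -0.43  0.36] q [-0.41  0.21  0.52  1.74 -0.11  1.21  0.29]
[[0.0024,0.0221,-0.0003,0.0004,0.0091,0.0008,45],[0.0024,0.0221,-0.0003,0.0004,0.0091,0.0008,45],[0.0025,0.0221,-0.0002,0.0004,0.0091,0.0008,45]]
```

Request:
play_rows([
  [0.003, 0.02, 0, 0, 0.01, 0.001, 45],
  [0.003, 0.02, 0, 0, 0.01, 0.001, 45],
  [0.003, 0.02, 0, 0, 0.01, 0, 45],
  [0, 0, 0, 0, 0, 0, 45],
])

```text
clock: 7.85
tool_pos: [0.5723, -0.0564, 0.1401]
orientation: [[0.099, -0.001, 0.995], [-0.995, -0.0, 0.099], [0.0, -1.0, -0.001]]
ft_force: [-0.7, 0.3, -0.8]
opening: 0.449
```

Run:
```python
from plan import *
plan(3,[.5721,-.0562,.0745],ori(5.95),g=45)
b=snapshot("scene");cv2.imwrite("pics/s3.png",cv2.resize(b[190:310,270:410],(700,600),interpolation=cv2.INTER_CUBIC))
```

```text
t 7.85 p [ 0.5723 -0.0564  0.1401] az_z 5.69 y [-0.001 -0.    -1.   ] zz -0.001 op 39.1 F [-0.74  0.32 -0.82] q [-0.41  0.23  0.53  1.76 -0.13  1.18  0.26]
[[-0.0002,0.0729,-0.0001,0.0003,-0.0009,0.0,45],[-0.0002,0.0729,-0.0001,0.0003,-0.0009,0.0,45],[-0.0002,0.0729,-0.0002,0.0003,-0.0009,0.0,45]]
```

View pics/s3.png

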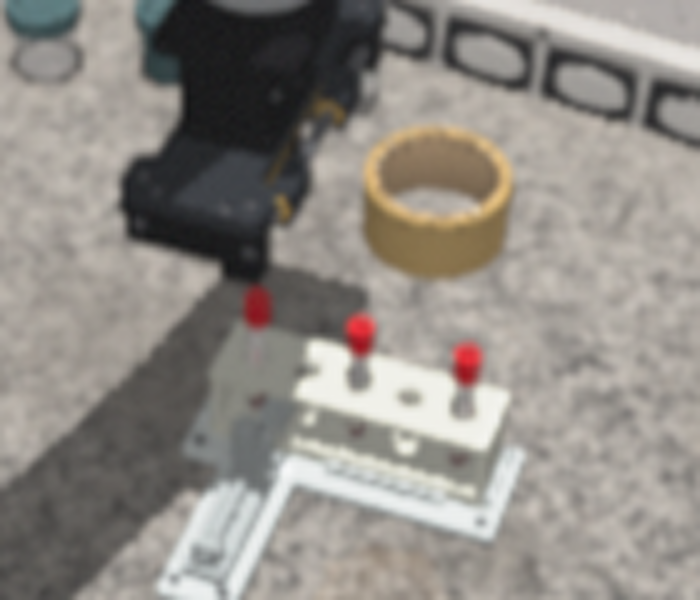

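The gripper sits straight over the sample's cap, at crop (257,305). Descending.

Request:
play_rows([
  [0, 0.04, 0, 0, 0, 0, 45],
  [0, 0.05, 0, 0, 0, 0, 45],
  [0, 0.05, 0, 0, 0, 0, 45],
  [0, 0.05, 0, 0, 0, 0, 45],
  [0, 0.025, 0, 0, 0, 0, 45],
  [0, 0, 0, 0, 0, 0, 45],
])

```text
clock: 8.5
tool_pos: [0.5716, -0.0554, 0.0698]
orientation: [[0.102, -0.002, 0.995], [-0.995, 0.0, 0.102], [-0.0, -1.0, -0.002]]
ft_force: [-0.3, -0.5, -0.5]
opening: 0.449
```

Run:
```python
from plan import *
plan(1,[.5721,-.0562,.0745],ori(5.95),g=45)
```

```text
t 8.5 p [ 0.5716 -0.0554  0.0698] az_z 5.83 y [-0.002  0.    -1.   ] zz -0.002 op 39.1 F [-0.25 -0.46 -0.47] q [-0.39  0.31  0.51  1.83 -0.17  1.05  0.29]
[[0.0029,-0.0157,0.0014,0.0012,-0.0013,-0.0002,45]]
```

Request:
play_rows([
  [0.003, -0.016, 0, 0, 0, 0, 45],
  [0, 0, 0, 0, 0, 0, 30],
  [0, 0, 0, 0, 0, 0, 15],
  [0, 0, 0, 0, 0, 0, 0],
  [0, 0, 0, 0, 0, 0, 0],
  [0, 0, 0, 0, 0, 0, 0],
], newtons=40)

```text
clock: 9.1
tool_pos: [0.5729, -0.0565, 0.0769]
orientation: [[0.102, 0.001, 0.995], [-0.995, 0.0, 0.102], [-0.0, -1.0, 0.001]]
ft_force: [0.7, -0.0, -1.3]
opening: 0.161
```

Run:
```python
from plan import *
plan(1,[.5721,-.0562,.0745],ori(5.95),g=0)
```

```text
t 9.1 p [ 0.5729 -0.0565  0.0769] az_z 5.83 y [ 0.001  0.    -1.   ] zz 0.001 op 14.0 F [ 0.68 -0.03 -1.27] q [-0.39  0.3   0.51  1.83 -0.17  1.06  0.29]
[[-0.0012,0.008,-0.0027,-0.0007,-0.0013,-0.0002,0]]
```

Request:
play_rows([
  [0, -0.03, 0, 0, 0, 0, 0],
  [0, -0.035, 0, 0, 0, 0, 0],
  [0, -0.035, 0, 0, 0, 0, 0],
  [0, -0.035, 0, 0, 0, 0, 0],
])

```text
clock: 9.5
tool_pos: [0.5712, -0.0563, 0.1179]
orientation: [[0.102, -0.003, 0.995], [-0.995, 0.0, 0.102], [-0.0, -1.0, -0.003]]
ft_force: [-0.3, 0.2, -4.4]
opening: 0.156
```

Run:
```python
from plan import *
plan(1,[.5729,-.0565,.15],ori(5.95),g=0)
```

```text
t 9.5 p [ 0.5712 -0.0563  0.1179] az_z 5.83 y [-0.003  0.    -1.   ] zz -0.003 op 13.6 F [-0.33  0.24 -4.36] q [-0.4   0.26  0.52  1.79 -0.14  1.14  0.27]
[[0.0013,-0.107,0.0052,0.0019,-0.0013,-0.0002,0]]
```

Request:
play_rows([
  [0, -0.035, 0.001, 0, 0, 0, 0],
  [0, -0.035, 0.001, 0, 0, 0, 0],
  [0, -0.04, 0.001, 0, 0, 0, 0],
  [0, -0.05, 0, 0, 0, 0, 0],
  [0, -0.05, 0, 0, 0, 0, 0],
  [0, -0.05, 0, 0, 0, 0, 0],
  [0, 0, 0, 0, 0, 0, 0],
])

```text
clock: 10.2
tool_pos: [0.5755, -0.0569, 0.2094]
orientation: [[0.101, 0.008, 0.995], [-0.995, 0.001, 0.101], [-0.0, -1.0, 0.008]]
ft_force: [0.6, 0.0, -0.1]
opening: 0.163
```

```bash
cat > look.py <<'E'
from plan import *
import sys
n=sys.argv[1]; x0,x1,y0,y1=map(int,sys.argv[2:6])
st(); I=[]
for c in("scene","top"):
    im=snapshot(c);cv2.imwrite(f"pics/{n}_{c}.png",im)
a=cv2.imread(f"pics/{n}_scene.png")[y0:y1,x0:x1];k=min(790/(x1-x0),590/(y1-y0))
cv2.imwrite(f"pics/{n}_c.png",cv2.resize(a,None,fx=k,fy=k,interpolation=cv2.INTER_CUBIC))
E
python3 look.py L 260 410 170 310
```

```text
t 10.2 p [ 0.5755 -0.0569  0.2094] az_z 5.8 y [ 0.008  0.001 -1.   ] zz 0.008 op 14.2 F [ 0.6   0.02 -0.14] q [-0.42  0.18  0.54  1.68 -0.1   1.3   0.24]
```

View pics/L_c.png

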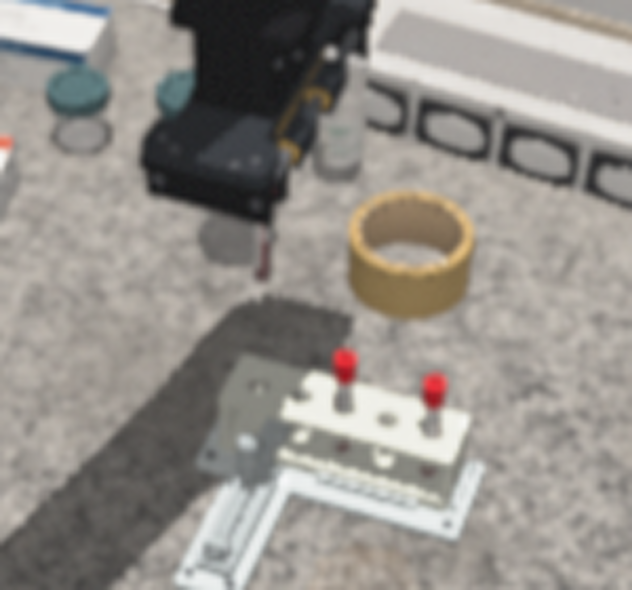

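```bash
cat > tgt.py <<'E'
from plan import *
a=np.radians(81.6);t=np.radians(40)
u=np.array([np.sin(t)*np.cos(a),np.sin(t)*np.sin(a),np.cos(t)]);n=np.array([-np.cos(t)*np.cos(a),-np.cos(t)*np.sin(a),np.sin(t)])
mid=np.array([.567,.2049,.108])+.08*n;Qf=ori(-8.4,u);K=.016
pf=mid+K*u
E
python3 - <<'E'
from tgt import *
o,p,Q=st();y=-Q[:,1]
print("foot",proj("scene",p-y*.061),"captop",proj("scene",p+y*.029),pf,mid)
S=Slerp([0,1],R.from_matrix([Q,Qf]));
plan(9,p+.9*(pf-p),S(.9).as_matrix(),p,Q,0)
E
```

```text
t 10.3 p [ 0.5742 -0.0568  0.2068] az_z 5.8 y [ 0.004  0.001 -1.   ] zz 0.004 op 14.0 F [-0.72 -0.18 -0.89] q [-0.42  0.18  0.54  1.68 -0.1   1.3   0.24]
foot [321.46815642 237.92236745] captop [321.52041259 212.17719581] [0.55954992 0.15444815 0.17167972] [0.55804751 0.14427387 0.15942301]
[[-0.0705,0.0118,0.0022,-0.0058,0.015,-0.0443,0],[-0.0712,0.0068,0.0006,-0.0058,0.015,-0.0443,0],[-0.0715,0.0019,-0.001,-0.0058,0.015,-0.0443,0],[-0.0714,-0.0031,-0.0027,-0.0058,0.015,-0.0443,0],[-0.0709,-0.008,-0.0045,-0.0058,0.015,-0.0443,0],[-0.0701,-0.0129,-0.0062,-0.0058,0.015,-0.0443,0],[-0.0689,-0.0176,-0.008,-0.0058,0.015,-0.0443,0],[-0.0673,-0.0223,-0.0098,-0.0058,0.015,-0.0443,0],[-0.0653,-0.0268,-0.0116,-0.0058,0.015,-0.0443,0]]
```

Request:
play_rows([
  [-0.07, 0.012, 0.002, -0.006, 0.015, -0.044, 0],
  [-0.071, 0.007, 0.001, -0.006, 0.015, -0.044, 0],
  [-0.072, 0.002, -0.001, -0.006, 0.015, -0.044, 0],
  [-0.071, -0.003, -0.003, -0.006, 0.015, -0.044, 0],
  [-0.071, -0.008, -0.005, -0.006, 0.015, -0.044, 0],
  [-0.07, -0.013, -0.006, -0.006, 0.015, -0.044, 0],
])

```text
clock: 10.9
tool_pos: [0.564, 0.0632, 0.1821]
orientation: [[-0.055, -0.049, 0.997], [-0.905, -0.419, -0.071], [0.421, -0.907, -0.021]]
ft_force: [-0.1, 0.1, 0.1]
opening: 0.162
```

```bash
python3 - <<'E'
from tgt import *
plan(4,pf,Qf,g=0)
E
python3 look.py M 200 350 150 290
```

```text
t 10.9 p [0.564  0.0632 0.1821] az_z -4.05 y [-0.049 -0.419 -0.907] zz -0.021 op 14.1 F [-0.06  0.15  0.11] q [-0.76  0.32  0.44  1.64  0.26  1.41 -0.46]
[[-0.0723,-0.0238,-0.0088,-0.0037,0.012,-0.0417,0],[-0.0704,-0.0284,-0.0103,-0.0037,0.012,-0.0417,0],[-0.0682,-0.0329,-0.0118,-0.0037,0.012,-0.0417,0],[-0.0656,-0.0372,-0.0133,-0.0037,0.012,-0.0417,0]]
t 10.9 p [0.564  0.0632 0.1821] az_z -4.05 y [-0.049 -0.419 -0.907] zz -0.021 op 14.1 F [-0.06  0.15  0.11] q [-0.76  0.32  0.44  1.64  0.26  1.41 -0.46]
```

View pics/M_c.png

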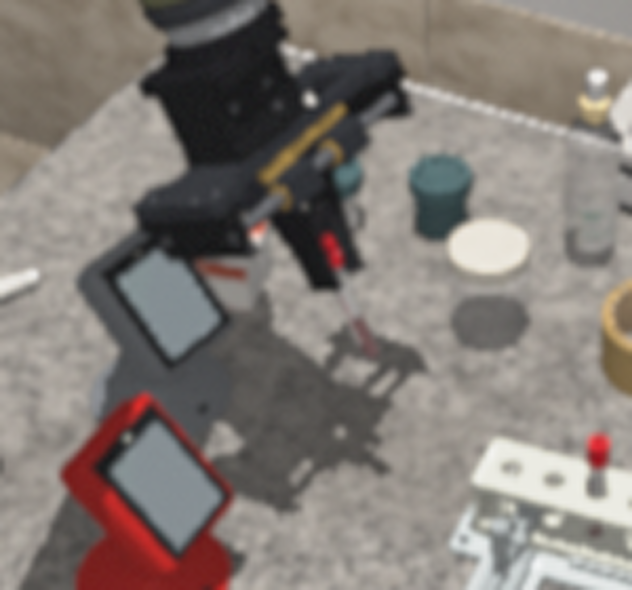

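Request:
play_rows([
  [-0.072, -0.024, -0.009, -0.004, 0.012, -0.042, 0],
  [-0.07, -0.028, -0.01, -0.004, 0.012, -0.042, 0],
  [-0.055, -0.028, -0.012, -0.004, 0.012, -0.042, 0],
  [-0.025, -0.02, -0.01, -0.002, 0.008, -0.025, 0],
  [0, 0, 0, 0, 0, 0, 0],
])

```text
clock: 11.5
tool_pos: [0.5549, 0.1435, 0.1681]
orientation: [[-0.095, -0.094, 0.991], [-0.769, -0.625, -0.133], [0.632, -0.775, -0.013]]
ft_force: [0.2, -0.5, -0.5]
opening: 0.164
```

```bash
python3 - <<'E'
from tgt import *
plan(2,pf,Qf,g=0)
E
python3 look.py N 200 350 150 290
```

```text
t 11.5 p [0.5549 0.1435 0.1681] az_z -7.63 y [-0.094 -0.625 -0.775] zz -0.013 op 14.3 F [ 0.21 -0.46 -0.51] q [-0.9   0.53  0.41  1.49  0.32  1.6  -0.69]
[[-0.011,-0.0167,0.0052,0.0004,0.0059,-0.0044,0],[-0.0109,-0.0168,0.0051,0.0004,0.0059,-0.0044,0]]
t 11.5 p [0.5549 0.1435 0.1681] az_z -7.63 y [-0.094 -0.625 -0.775] zz -0.013 op 14.3 F [ 0.21 -0.46 -0.51] q [-0.9   0.53  0.41  1.49  0.32  1.6  -0.69]
```

View pics/N_c.png

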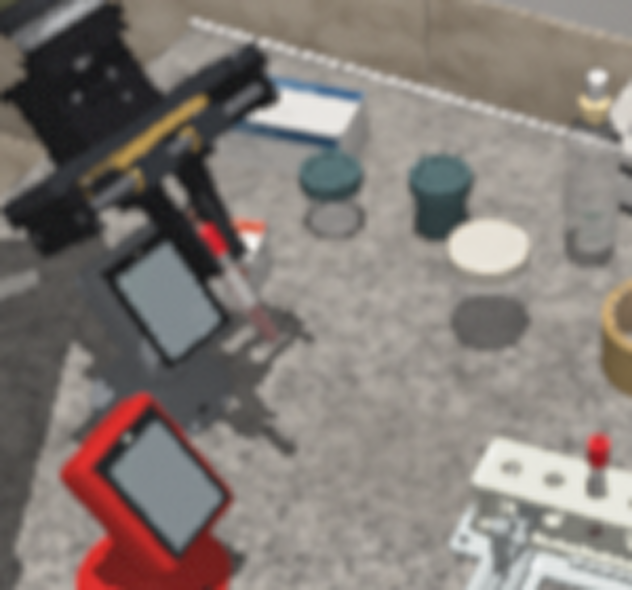

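Request:
play_rows([
  [-0.011, -0.017, 0.005, 0, 0.006, -0.004, 0],
  [-0.011, -0.017, 0.005, 0, 0.006, -0.004, 0],
  [0, 0, 0, 0, 0, 0, 0],
])

```text
clock: 11.9
tool_pos: [0.5614, 0.1472, 0.1756]
orientation: [[-0.125, -0.099, 0.987], [-0.758, -0.633, -0.159], [0.64, -0.768, 0.004]]
ft_force: [-0.2, 0.1, -0.3]
opening: 0.163
```

```bash
python3 - <<'E'
from tgt import *
o,p,Q=st(); plan(1,pf,Qf,p,Q,g=0)
m=p+Q[:,1]*.016
for k in(-.045,0,.024,.045): print(k,[proj(c,m-Q[:,1]*k).round(1).tolist() for c in("scene","top")])
E
python3 look.py O 225 285 180 235
python3 - <<'E'
import cv2
b=cv2.imread("pics/O_top.png");cv2.imwrite("pics/O_t.png",cv2.resize(b[225:285,200:280],None,fx=9,fy=9,interpolation=cv2.INTER_CUBIC))
E
```

```text
t 11.9 p [0.5614 0.1472 0.1756] az_z -9.15 y [-0.099 -0.633 -0.768] zz 0.004 op 14.2 F [-0.18  0.05 -0.31] q [-0.9   0.55  0.42  1.45  0.32  1.62 -0.71]
[[-0.0261,-0.0046,-0.0101,0.0033,-0.0081,-0.002,0]]
-0.045 [[265.4, 228.1], [264.9, 258.4]]
0 [[256.4, 214.8], [250.7, 256.3]]
0.024 [[251.5, 207.5], [242.8, 255.2]]
0.045 [[247.2, 201.1], [235.6, 254.1]]
t 11.9 p [0.5614 0.1472 0.1756] az_z -9.15 y [-0.099 -0.633 -0.768] zz 0.004 op 14.2 F [-0.18  0.05 -0.31] q [-0.9   0.55  0.42  1.45  0.32  1.62 -0.71]
```

View pics/O_c.png

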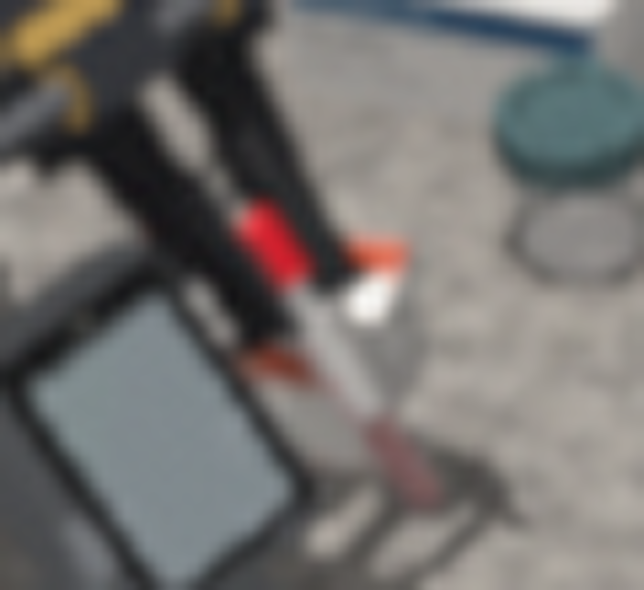

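View pics/O_t.png

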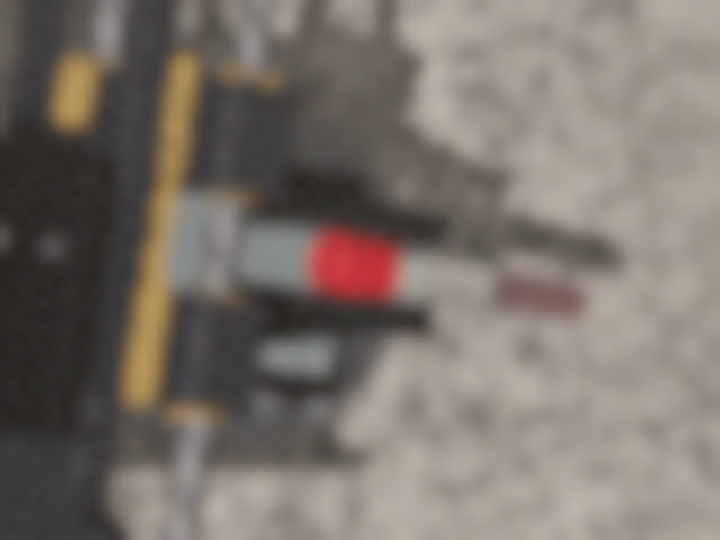

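The tube foot is seen at scene (265,227) and top (264.7,258), within 1 px of prediction, so it has not slipped. Label side (body) and cap end are as wanted. Final nudge.

Request:
play_rows([
  [-0.013, -0.002, -0.005, 0.002, -0.004, -0.001, 0],
  [-0.013, -0.002, -0.005, 0.002, -0.004, -0.001, 0],
  [0, 0, 0, 0, 0, 0, 0],
])

```text
clock: 12.3
tool_pos: [0.5591, 0.1534, 0.1716]
orientation: [[-0.112, -0.093, 0.989], [-0.758, -0.636, -0.146], [0.643, -0.766, 0.0]]
ft_force: [-0.7, -0.3, -0.8]
opening: 0.162
```

Run:
```python
from tgt import *
plan(1,pf,Qf,g=0)
for i in range(3):
    snapshot("top"); o,p,Q=st(); print(((p-pf)*1e3).round(1), "along n",round((p-pf)@n*1e3,1),"u",round((p-pf)@u*1e3,1))
```

```text
t 12.3 p [0.5591 0.1534 0.1716] az_z -8.4 y [-0.093 -0.636 -0.766] zz 0.0 op 14.1 F [-0.66 -0.3  -0.8 ] q [-0.91  0.55  0.42  1.46  0.32  1.62 -0.71]
[[-0.0028,-0.0027,0.0009,-0.0003,-0.0002,-0.0,0]]
t 12.35 p [0.5593 0.153  0.1718] az_z -8.42 y [-0.094 -0.636 -0.766] zz 0.001 op 14.0 F [-0.05  0.04 -0.32] q [-0.91  0.55  0.42  1.46  0.32  1.62 -0.71]
[-0.3 -1.4  0.1] along n 1.2 u -0.8
t 12.4 p [0.5594 0.1527 0.172 ] az_z -8.45 y [-0.094 -0.636 -0.766] zz 0.001 op 14.6 F [ 0.04 -0.69 -0.55] q [-0.91  0.55  0.42  1.46  0.32  1.62 -0.71]
[-0.1 -1.7  0.3] along n 1.5 u -0.9
t 12.45 p [0.5596 0.1525 0.1721] az_z -8.46 y [-0.094 -0.636 -0.766] zz 0.001 op 14.1 F [ 0.27 -0.5   0.52] q [-0.91  0.55  0.42  1.46  0.32  1.62 -0.71]
[ 0.  -1.9  0.4] along n 1.7 u -0.9
```

```bash
python3 look.py P 130 500 130 330
python3 - <<'E'
from tgt import *
o,p,Q=st()
m=p+Q[:,1]*.016
for k in(-.045,.0345): print(k,[proj(c,m-Q[:,1]*k).round(1).tolist() for c in("scene","top")])
a=cv2.imread("pics/P_scene.png");b=cv2.imread("pics/P_top.png")
def red(i,x0,x1,y0,y1):
    q=i[y0:y1,x0:x1].astype(int);w=np.clip(q[:,:,2]-np.maximum(q[:,:,0],q[:,:,1])-80,0,None);yy,xx=np.mgrid[y0:y1,x0:x1];return np.array([(xx*w).sum(),(yy*w).sum()])/w.sum()
c=tri(red(a,244,257,196,210),red(b,232,247,248,262));print("cap",c, "expected", (m-Q[:,1]*.0345))
for s,t in(((336,348,250,263),(350,363,241,254)),((357,370,255,269),(374,388,238,251))): print(tri(red(a,*s),red(b,*t)))
cv2.imwrite("pics/P_tt.png",cv2.resize(b[90:340,130:480],(784,560),interpolation=cv2.INTER_CUBIC))
E
```

```text
t 12.45 p [0.5596 0.1525 0.1721] az_z -8.46 y [-0.094 -0.636 -0.766] zz 0.001 op 14.1 F [ 0.27 -0.5   0.52] q [-0.91  0.55  0.42  1.46  0.32  1.62 -0.71]
t 12.55 p [0.5596 0.1524 0.1722] az_z -8.48 y [-0.094 -0.636 -0.766] zz 0.002 op 14.4 F [-0.62 -0.27  0.03] q [-0.91  0.55  0.42  1.46  0.32  1.62 -0.71]
-0.045 [[263.7, 228.8], [263.0, 259.1]]
0.0345 [[247.5, 205.1], [237.2, 255.6]]
cap (array([0.56255512, 0.16359284, 0.19305587]), np.float64(0.0018970309221135418)) expected [0.56137383 0.16415326 0.18634951]
(array([ 0.57806381, -0.1148166 ,  0.10192525]), np.float64(0.0016738099752831377))
(array([ 0.5840305 , -0.17372636,  0.10193689]), np.float64(0.0023683585386443176))
```

View pics/P_c.png

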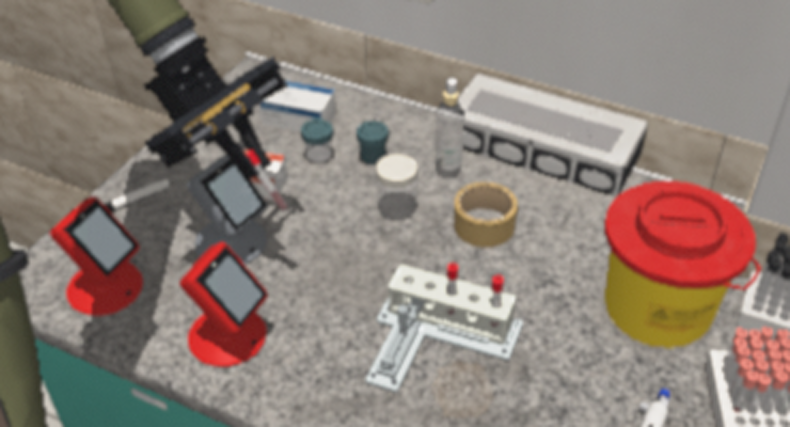

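View pics/P_tt.png

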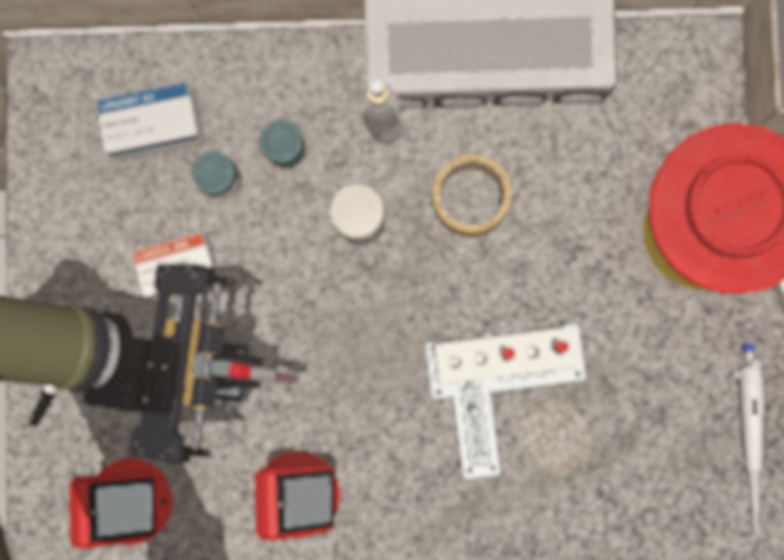

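Run:
```python
from plan import *
print(finish_job()); st()
```

```text
the job is handed in; nothing more can be done
None
the job is handed in; nothing more can be done
```

I slid the bolt home, drew the tube nearest the reader straight up, and handed the job in at about 12.6 s with the gripper still holding it over the reader window.

**Bolt:** I pushed the knob until it stood firm at about 12 N with no further motion. The pictures show it at the predicted home spot. The measured travel was 35–36 mm rather than the full 38 mm. I took that to mean it started about 3 mm in, because its start position in the pictures also fits that.

**Tube:** It is tipped 40° from upright, cap up, label side toward the glass. By the arm's own pose reading it is within 2 mm of the target point, 80 mm off the glass.
- **Foot:** the tube's foot was within about 1 px of prediction in both views just before the last nudge, so it did not slip in the grip.
- **Cap:** my final two-view cap measurement came out about 7 mm higher than expected. I put this down to seeing only its upper, partly hidden surface.
- **Slope:** the window's measured slope was 41° rather than the 40° given. I used 40°.

**Surroundings:** In the last pictures the rack is down on its dock. The other two tubes are in their wells, 1–2 mm from their first measured places; I used a different colour threshold for that last check. I saw no bystander disturbed.

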